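# Lids back on after washing

## Robot

A 6-joint arm with a two-finger parallel gripper is mounted at the origin on the work surface. World frame = base frame: x ahead of the robot, y to its left, z up, the work surface at z = 0. Lengths are in m, angles in rad, forces in N, time in s.
With the tool pointing down it reaches from about 0.375 to 0.975 m from the base axis. Payload 3.8 kg.
Tool frame: the origin (TCP) lies midway between the tips of the shut fingers; the grasp point (between the pads) lies 19 mm behind it; z points along the fingers, y is the line along which they close (so a half turn about z gives the same grasp; the last joint's range is limited). The gripper opens to 85 mm and grips with 20 to 120 N. Pads are 22 mm wide; open, the fingers measure 114 mm over their backs; the gripper's body (76 mm by 85 mm) begins 54 mm behind the grasp point. The pads swing forward as they close: fully open they stand 13 mm farther back than shut.
Start: joints at [-1.188, 0.264, 1.604, -0, 1.274, -0.037], TCP at [0.275, -0.616, 0.231] pointing down, gripper open.
Joint ranges: [-2.63, 2.63], [-0.94, 2.18], [0.31, 2.57], [-1.31, 4.45], [0, 2.66], [-2.55, 2.55]. Speed limits (rad/s): [2.57, 2.57, 3.14, 3.14, 3.14, 3.14].

## Interface

Orientations are given as a rotation vector (axis times angle).
In Python, from workcell import bot gives the robot as it stands.
- The arm moves only by the tool step_arm, never from a script. Its argument "motion" is a list of rows, each a list of 5 numbers: the finger opening in cm, from 0 to 8.54, then the shift along the tool's x, y, z in cm, then the turn about the tool's z in degrees. In form: [[claw, dx, dy, dz, twist], ...]. A call has 1 to 20 rows; each row is the pose to reach, as a shift and turn from the pose commanded when the call began, along the tool's axes at that moment; what a row does not reach only later rows make up. A row lasts 1/10 s, in which the tool goes at most 50 mm and 8.59 degrees, less where a joint would pass 70% of its speed; a pose out of reach is approached as far as the arm can. A call with a gripper value outside its range is refused whole. The fingers move at their own pace and stop on an object; "force" is the grip in N (left out, the last holds). Time passes only in rows, so rows that repeat a pose let the fingers close. It gives the time, the measured TCP pose, the force, the opening and the grip force at its end, in the units of the state.
- bot.read_state(): the state, without advancing time (a new reading comes with each control period).
- bot.read_camera(name): name is "scene" or "top" or "wrist"; returns (picture, depth): 384x512x3 uint8, red, green, blue; 384x512 float32, m along the optical axis (not along the pixel's ray), 0 where there is no reading.
- bot.calibration(name): a dict with "mtx" (3x3 intrinsics, pixels), "origin" and "orientation" of the camera in the world; the wrist camera has in their place "T_tool_cam" (4x4, takes a point from camera to tool coordinates, whose origin is the TCP and whose axes are the flange's). Camera axes: x right, y up, looking along -z (the intrinsics and any distortion apply to the point x, -y, -z); pixel columns grow to the right and rows downward; lengths in m; the calibration is good to about 2 mm. The wrist camera is an equidistant fisheye: a pixel r from the principal point sees the ray r / f radians off the axis. A picture is of the moment at which its call begins: read the wrist's pose just before it. calibration takes no time and is no camera call.
- bot.finish_job(): hands the job in; it is judged then, once.
The state is a dict: "time": time; "q": joint angles; "joint_vel": joint speeds; "joint_torque": joint torques, N m; "tool_pos": TCP position; "tcp_rot": TCP orientation; "wrist_force": force on the tool from outside, world axes, zero at the start; "torque": the same for the moment, N m; "width": opening from 0.0 (shut) to 1.0 (fully open); "grip_force": force on a finger pad.
Only numpy, scipy, OpenCV 4.12 (cv2) and the standard library are available. Lean on these libraries where they do the work, as an engineer would, in place of code of your own. Each camera call takes 0.05 s, during which the arm holds its last target. There are 200 camera calls.

## Task

The lids on the window sill have been washed and piled on the draining mat. Take the pile apart from the top down, one lid at a time, and put each straight back on its own vessel so that it sits fully home: the steel cover on the glass salt cellar, then the small terracotta lid on the small pot, the large one on the large pot, and last the wooden top on the spice box. Set each lid down rather than dropping it, and leave the vessels, the timer and the coffee cup standing where they are.

Things in the scene. Friction and masses are not known exactly. Their poses are not given: they have to be found in the camera images.
- salt_cover: Origin at the centre of its underside, z up. Steel cover, first on the pile. From the underside up: plug diameter 18, 8 high; round flange diameter 42, 6 thick (8 to 14 mm above the origin); on top an upright round knob diameter 16, 22 high (14 to 36 mm above the origin), to be gripped. About 50 g.
- small_lid: Origin at the centre of its underside, z up. Plain flat round terracotta lid without knob, second in the pile, under the steel cover. Plug diameter 24 (foot chamfered to 18), 8 high, below a flange diameter 52, 12 thick (8 to 20 mm above the origin), to be gripped across its edge. About 60 g.
- large_lid: Origin at the centre of its underside, z up. Plain flat round terracotta lid without knob, third in the pile. Plug diameter 36 (foot chamfered to 30), 8 high, below a flange diameter 66, 12 thick (8 to 20 mm above the origin), to be gripped across its edge. About 100 g.
- box_top: Origin at the centre of its underside, z up. Wooden top, lowest in the pile, lying on a fixed dark rubber draining mat 150 x 100 x 8 thick. Cleat 92 (x) x 36 (y) x 8 high below a board 124 (x) x 66 (y) x 12 thick (8 to 20 mm above the origin), to be gripped across its 66 mm width (along its y). Same either way round. Its long side lies within 0.9 rad of the world x axis. About 90 g.
- salt_cellar: Origin at the centre of its underside, z up. Small glass salt cellar, loose, round, 46 high, widest 60; rim outer diameter 42, mouth diameter 32. Takes the steel cover: when home the flange lies on the rim, the plug in the mouth with 7 mm to spare all round, the cover's origin 38 mm above the cellar's.
- small_pot: Origin at the centre of its underside, z up. Small terracotta pot, loose, round, 60 high, belly 68; rim outer diameter 49, mouth diameter 38. Takes the small lid: when home the flange lies on the rim, the plug in the mouth with 7 mm to spare all round, the lid's origin 52 mm above the pot's.
- large_pot: Origin at the centre of its underside, z up. Large terracotta pot, loose, round, 80 high, belly 84; rim outer diameter 62, mouth diameter 50. Takes the large lid: when home the flange lies on the rim, the plug in the mouth with 7 mm to spare all round, the lid's origin 72 mm above the pot's.
- spice_box: Origin at the centre of its underside, z up. Open wooden spice box, loose, long side within 0.8 rad of the world x axis, 118 (x) x 62 (y) x 55 high, walls 6, opening 106 x 50. Takes the wooden top, long side along long side: when home the board lies on the walls, the cleat in the opening with 7 mm to spare each way, the top's origin 47 mm above the box's.
- timer: Origin at the centre of its underside, z up. Bystander: grey plastic round timer dial, diameter 68, 34 high. Leave it alone.
- coffee_cup: Origin at the centre of its underside, z up. Bystander: white coffee cup, diameter 64, 58 high. Leave it alone.
There are look-alikes about, which are no part of the job. Leave any green or yellow look-alike of the small_lid alone.

How it is judged:
On the way, in this order (a step that is already met when the one before it is completed fails the run):
1. the steel salt cover sits home on the glass salt cellar (z of salt_cover in the frame of salt_cellar between 0.034 and 0.041 m and horizontal distance between salt_cover and salt_cellar below 0.012 m and angle between salt_cover's own z axis and vertical below 0.1 rad), for 0.2 s.
2. the small terracotta lid sits home on the small pot (z of small_lid in the frame of small_pot between 0.048 and 0.055 m and horizontal distance between small_lid and small_pot below 0.012 m and angle between small_lid's own z axis and vertical below 0.1 rad), for 0.2 s.
3. the large terracotta lid sits home on the large pot (z of large_lid in the frame of large_pot between 0.068 and 0.075 m and horizontal distance between large_lid and large_pot below 0.012 m and angle between large_lid's own z axis and vertical below 0.1 rad), for 0.2 s.
4. the wooden box top sits home on the spice box (z of box_top in the frame of spice_box between 0.043 and 0.05 m and horizontal distance between box_top and spice_box below 0.012 m and angle between box_top's own z axis and vertical below 0.1 rad and angle between the x axis of box_top and the x axis of spice_box, either way round below 0.3 rad), for 0.2 s.
At the end, for the whole second after the job is handed in: All four lids sit home and level on their own vessels (height within 3 mm above and 4 mm below the seat, centres within 12 mm, tilt under 0.1 rad, the wooden top within 0.3 rad of the box's long side), the vessels stand upright, everything is released and at rest (all of step 1 and all of step 2 and all of step 3 and all of step 4 and linear speed of each of salt_cover, salt_cellar, small_lid, small_pot, large_lid, large_pot, box_top, spice_box below 0.02 m/s and angle between each of salt_cellar, small_pot, large_pot, spice_box's own z axis and vertical below 0.1 rad); the robot touches nothing.
It fails at once if a lid is dropped or knocked down (falls faster than 0.6 m/s, a fall of about 20 mm, with no finger on it) ((linear speed of salt_cover above 0.6 m/s and contact force between the fingers and salt_cover below 0.01 N) or (linear speed of small_lid above 0.6 m/s and contact force between the fingers and small_lid below 0.01 N) or (linear speed of large_lid above 0.6 m/s and contact force between the fingers and large_lid below 0.01 N) or (linear speed of box_top above 0.6 m/s and contact force between the fingers and box_top below 0.01 N)).
It fails at once if a vessel, the timer or the cup is pushed more than 30 mm from where it stood (distance of any of salt_cellar, small_pot, large_pot, spice_box, timer, coffee_cup from where it was at the start of the episode above 0.03 m).
It fails at once if a vessel, the timer or the cup is tipped over (angle between any of salt_cellar, small_pot, large_pot, spice_box, timer, coffee_cup's own z axis and vertical above 0.5 rad).
It also fails if it takes over 120 s, if anything falls off the work surface, if the arm or the gripper's body presses on something with over 40 N, if the wrist force passes 120 N, or if a joint passes its speed limit or range.

## Working session

There is one attempt and no reset: what is moved stays moved. The work goes in short steps, Python scripts to look and compute and a tool call to move; the robot and the scene stay as the last step left them, time stands still between calls to the robot, and variables do not carry over. Pictures are saved under pics/ and viewed, at most 14 in all, crops included, and the job is handed in when it is done.

Besides the shell and the picture viewer there is one more tool, called after "Request:" by a JSON object that holds its "fn" and its "kwargs". step_arm: Moves the arm, as the interface text tells. Its arguments: {"type":"object","properties":{"motion":{"type":"array","items":{"type":"array","items":{"type":"number"}}},"force":{"type":"number"}},"required":["motion"]}

```bash
mkdir -p pics; cat > h.py <<'E'
import numpy as np, cv2
from scipy.spatial.transform import Rotation as R
from workcell import bot
def cam(n):
    s=bot.read_state(); p,d=bot.read_camera(n); np.savez(f'/tmp/{n}.npz',p=p,d=d,tp=s['tool_pos'],tr=s['tcp_rot']); return p,d
def cloud(n):
    z=np.load(f'/tmp/{n}.npz'); d=z['d']; c=bot.calibration(n); K=np.array(c['mtx'])
    v,u=np.mgrid[:d.shape[0],:d.shape[1]]
    x=(u-K[0,2])/K[0,0]; y=(v-K[1,2])/K[1,1]
    o=np.array(c['orientation']); M=R.from_rotvec(o).as_matrix() if o.size==3 else o
    P=np.stack([x*d,-y*d,-d],-1)@M.T+np.array(c['origin']); P[d==0]=np.nan
    return z['p'],P
E
python3 - <<'E'
from h import *
for n in ['scene','top']:
    p,d=cam(n); cv2.imwrite(f'pics/{n}1.png',p[...,::-1]); print(bot.calibration(n))
print(bot.calibration('wrist'));print(bot.read_state())
E
```

```text
{'mtx': array([[402.32617611,   0.        , 250.81951086],
       [  0.        , 402.32617611, 190.2899913 ],
       [  0.        ,   0.        ,   1.        ]]), 'origin': array([0.95895435, 0.22238558, 0.79382602]), 'orientation': array([0.31156299, 0.55930327, 2.01223258])}
{'mtx': array([[463.11479031,   0.        , 259.03723806],
       [  0.        , 463.11479031, 192.2503172 ],
       [  0.        ,   0.        ,   1.        ]]), 'origin': array([0.4652243 , 0.02127982, 1.2303173 ]), 'orientation': array([ 0.06973184, -0.09246507, -1.59118471])}
{'mtx': array([[297.31863964,   0.        , 253.10268488],
       [  0.        , 297.31863964, 192.65427042],
       [  0.        ,   0.        ,   1.        ]]), 'T_tool_cam': array([[-1.39761460e-03,  9.45593970e-01,  3.25346110e-01,
         8.37649837e-02],
       [ 9.99999023e-01,  1.32134115e-03,  4.55395077e-04,
        -1.12094860e-03],
       [ 7.25635440e-07,  3.25346429e-01, -9.45594893e-01,
        -1.41831757e-01],
       [ 0.00000000e+00,  0.00000000e+00,  0.00000000e+00,
         1.00000000e+00]])}
{'time': 0.1, 'q': array([-1.18791004e+00,  2.64710523e-01,  1.60523462e+00,  2.02054098e-05,
        1.27371831e+00, -3.69153024e-02]), 'joint_vel': array([-0.00026598, -0.00210512, -0.00169443,  0.00089423,  0.00117677,
        0.00207033]), 'joint_torque': array([ 2.79432570e-04, -5.16709685e+01, -3.68588483e+01, -1.21987813e-05,
        6.29872695e-03, -7.81984568e-06]), 'tool_pos': array([ 0.2748627 , -0.6157753 ,  0.23006601]), 'tcp_rot': array([-3.07064322e+00, -6.54156413e-01,  5.29655810e-04]), 'wrist_force': array([ 0.1932017 , -0.58127278, -0.30780582]), 'torque': array([0.01407185, 0.00381365, 0.0571605 ]), 'grip_force': 0.0, 'width': 1.003646480643287}
```

View pics/top1.png

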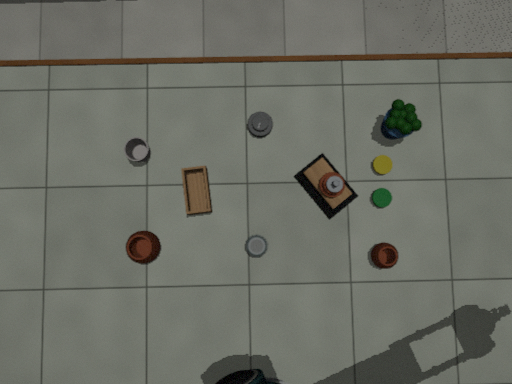

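View pics/scene1.png

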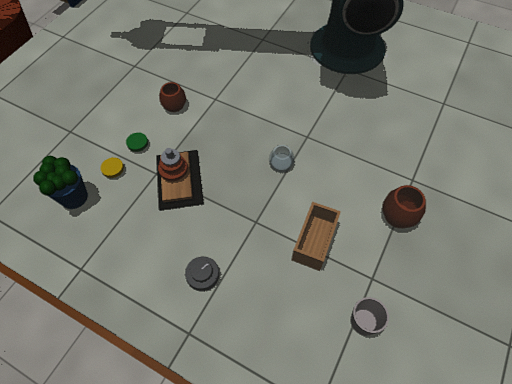

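The top view shows the pile at about (330,185), with the large pot (142,247), box (197,190), cellar (257,245), small pot (385,256), timer (260,124) and cup (137,151). The yellow and green look-alikes are at (382,165) and (382,198). The scene view agrees.

```bash
cat > m.py <<'E'
from h import *
# nominal pixel centre (top view), rim height, name ; points in a height band near the rim
B={'cellar':((257,245),.046),'spot':((385,256),.060),'lpot':((142,247),.080),'box':((197,190),.055),'timer':((260,124),.034),'cup':((137,151),.058),'green':((382,198),.02)}
def clouds():
    return cloud('top'),cloud('scene')
if __name__=='__main__':
    (pt,T),(ps,S)=clouds()
    zt=T[(T[...,2]<.012)&(T[...,2]>-.02)][:,2]; zs=S[np.abs(S[...,2])<.02][:,2]; print('table',np.nanmedian(zt),np.nanmedian(zs))
    for n,((u,v),h) in B.items():
        c0=T[v-3:v+4,u-3:u+4].reshape(-1,3); c0=np.nanmedian(c0,0)
        for nm,P in (('top',T),('scene',S)):
            Q=P.reshape(-1,3); Q=Q[np.isfinite(Q).all(1)]; near=np.hypot(*(Q[:,:2]-c0[:2]).T)<.1
            Q=Q[near&(Q[:,2]>.012)&(Q[:,2]<.2)]; q=Q[np.abs(Q[:,2]-h)<.006]
            if len(q)<8: print(n,nm,len(Q),len(q));continue
            r=cv2.minAreaRect(q[:,:2].astype(np.float32)*1000); c,rad=cv2.minEnclosingCircle(q[:,:2].astype(np.float32)*1000)
            print(n,nm,len(q),'zmax',Q[:,2].max().round(4),'circ',np.round(c,1),round(rad,1),'rect',np.round(r[0],1),np.round(r[1],1),round(r[2],1))
    # pile
    c0=np.nanmedian(T[182:188,328:336].reshape(-1,3),0)
    for nm,P in (('top',T),('scene',S)):
        Q=P.reshape(-1,3); Q=Q[np.isfinite(Q).all(1)]; Q=Q[(np.hypot(*(Q[:,:2]-c0[:2]).T)<.1)]
        for lo,hi in ((.005,.011),(.022,.032),(.038,.054),(.056,.064),(.07,.084),(.085,.11)):
            q=Q[(Q[:,2]>lo)&(Q[:,2]<hi)]
            if len(q)<5: continue
            r=cv2.minAreaRect(q[:,:2].astype(np.float32)*1000); c,rad=cv2.minEnclosingCircle(q[:,:2].astype(np.float32)*1000)
            print('pile',nm,lo,hi,len(q),'circ',np.round(c,1),round(rad,1),'rect',np.round(r[0],1),np.round(r[1],1),round(r[2],1),'zmed',np.median(q[:,2]).round(4))
    for nm,p in(('top',pt),('scene',ps)):pass
    cv2.imwrite('pics/crop1.png',np.hstack([cv2.resize(pt[145:225,285:365],(400,400),interpolation=2),cv2.resize(ps[140:220,140:220],(400,400),interpolation=2)])[...,::-1])
E
python3 m.py
```

```text
table 0.00026882955045237633 -0.0004154619986579955
cellar top 122 zmax 0.0524 circ [451.2  12. ] 24.6 rect [450.2  11. ] [45.9 45.6] 88.7
cellar scene 139 zmax 0.0505 circ [454.7  12.6] 23.4 rect [456.   13.1] [43.3 43.9] 80.3
spot top 161 zmax 0.0652 circ [ 418.1 -317.1] 27.6 rect [ 417.8 -317.6] [54.  50.2] 88.7
spot scene 143 zmax 0.0622 circ [ 421.5 -314.7] 27.3 rect [ 421.3 -316. ] [52.8 50. ] 30.6
lpot top 219 zmax 0.087 circ [455.  299.2] 34.0 rect [454.9 299.9] [64.5 63.7] 88.9
lpot scene 301 zmax 0.0816 circ [458.1 300.9] 33.2 rect [458.  300.9] [63.2 62.8] 48.4
box top 343 zmax 0.0612 circ [598.  163.3] 64.9 rect [597.4 163.9] [118.1  62.5] 6.0
box scene 523 zmax 0.0585 circ [599.6 164.7] 66.0 rect [599.2 164.7] [120.1  61.9] 6.2
timer top 214 zmax 0.0408 circ [770.5  -2.8] 25.6 rect [772.8  -4.5] [43.4 43.2] 4.5
timer scene 377 zmax 0.0378 circ [776.7  -3. ] 22.0 rect [777.1  -3. ] [42.7 41.9] 29.1
cup top 136 zmax 0.0633 circ [705.4 315.3] 32.1 rect [705.4 315.3] [61.8 60.4] 87.5
cup scene 296 zmax 0.0606 circ [706.8 316.5] 32.0 rect [707.2 316.3] [61.9 62.4] 87.2
green 
[... 693 characters left out ...]
.085 0.11 66 circ [ 600.2 -185.7] 20.1 rect [ 598.  -184.7] [38.3 34.9] 51.0 zmed 0.1
pile scene 0.005 0.011 875 circ [ 608.1 -174.7] 88.5 rect [ 608.1 -175.4] [151.2  99.9] 38.0 zmed 0.0075
pile scene 0.022 0.032 713 circ [ 613.  -176.6] 69.0 rect [ 613.8 -176.9] [125.  66.] 37.4 zmed 0.0274
pile scene 0.038 0.054 269 circ [ 606.7 -183.8] 33.1 rect [ 611.9 -179. ] [50.7 64.4] 50.4 zmed 0.0468
pile scene 0.056 0.064 43 circ [ 611.7 -179.9] 23.7 rect [ 618.  -174.9] [17.7 47.3] 38.3 zmed 0.0605
pile scene 0.07 0.084 199 circ [ 605.2 -184.9] 23.5 rect [ 603.4 -184.4] [44.6 41.4] 85.5 zmed 0.0812
pile scene 0.085 0.11 70 circ [ 602.8 -185.2] 8.6 rect [ 603.1 -185.1] [15.7 13.9] 30.2 zmed 0.1013
```

View pics/crop1.png

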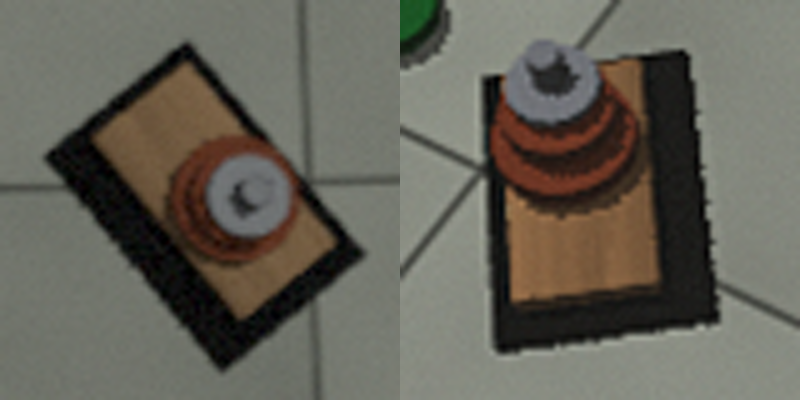

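Stack heights match the given sizes: 28, 48, 68, 82 and 104 mm. The two cameras agree to about 3 mm, so I'll average them and start moving.

```bash
cat > go.py <<'E'
import sys; from h import *
# usage: go.py x y z yaw_deg  (mm) -> shift in tool axes, cm, and twist
s=bot.read_state(); M=R.from_rotvec(s['tcp_rot']).as_matrix(); p=np.array(s['tool_pos'])
yaw=np.degrees(np.arctan2(M[1,0],M[0,0]))
print('t',round(s['time'],2),'tcp',(p*1000).round(1),'yaw',yaw.round(2),'tilt',M[:,2].round(3),'w',round(s['width'],3),'gf',round(s['grip_force'],1),'F',np.round(s['wrist_force'],1))
a=[float(v) for v in sys.argv[1:]]
for i in range(0,len(a),4):
    print(a[i:i+4],'shift cm',((np.array(a[i:i+3])/1000-p)@M*100).round(2),'twist',round(-(a[i+3]-yaw),2))
E
python3 go.py 603.5 -185 170 24.1 603.5 -185 84 24.1
```

```text
t 0.1 tcp [ 274.9 -615.8  230.1] yaw 24.05 tilt [-0.001  0.002 -1.   ] w 1.004 gf 0.0 F [ 0.2 -0.6 -0.3]
[603.5, -185.0, 170.0, 24.1] shift cm [ 47.57 -25.93   6.06] twist -0.05
[603.5, -185.0, 84.0, 24.1] shift cm [ 47.57 -25.91  14.66] twist -0.05
```

Request:
{"fn": "step_arm", "kwargs": {"motion": [[6,47.57,-25.93,6.06,0],[6,47.57,-25.93,6.06,0],[6,47.57,-25.93,6.06,0],[6,47.57,-25.93,6.06,0],[6,47.57,-25.93,6.06,0],[6,47.57,-25.93,6.06,0],[6,47.57,-25.93,6.06,0],[6,47.57,-25.93,6.06,0],[6,47.57,-25.93,6.06,0],[6,47.57,-25.93,6.06,0],[6,47.57,-25.93,6.06,0],[6,47.57,-25.93,6.06,0],[6,47.57,-25.93,6.06,0],[6,47.57,-25.93,6.06,0],[6,47.57,-25.93,6.06,0],[6,47.57,-25.93,6.06,0]], "force": 30}}

```text
time: 1.7
tool_pos: [0.6032, -0.1871, 0.1709]
tcp_rot: [3.073, 0.651, 0.0]
wrist_force: [0.3, -0.4, 0.8]
width: 0.706
grip_force: 0.0
```

```bash
python3 go.py 603.5 -185 84 24.1; python3 - <<'E'
from h import *
p,d=cam('wrist'); cv2.imwrite('pics/w1.png',p[...,::-1])
E
```

```text
t 1.7 tcp [ 603.2 -187.1  170.9] yaw 23.94 tilt [ 0. -0. -1.] w 0.706 gf 0.0 F [ 0.3 -0.4  0.8]
[603.5, -185.0, 84.0, 24.1] shift cm [ 0.11 -0.18  8.69] twist -0.16
```

View pics/w1.png

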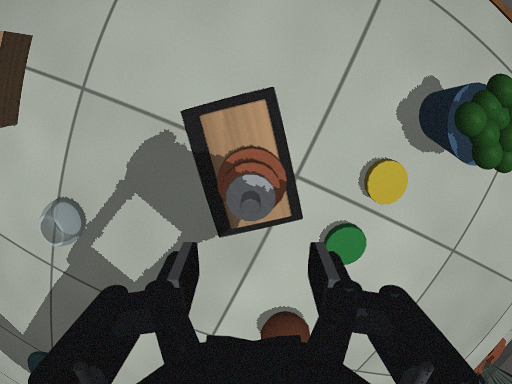

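The wrist view shows the pile ahead of the fingers, with the cover's flange centred near (251,197) and the knob top near (252,190). I'll cast those as a check.

```bash
cat >> h.py <<'E'
def wray(uv,z,f='/tmp/wrist.npz'):
    n=np.load(f); c=bot.calibration('wrist'); K=c['mtx']; T=c['T_tool_cam']
    a=(np.atleast_2d(uv)-K[:2,2][None])/K[0,0]; t=np.linalg.norm(a,axis=1,keepdims=True)
    s=np.sinc(t/np.pi)*a; dc=np.c_[s[:,0],-s[:,1],-np.cos(t[:,0])]
    M=R.from_rotvec(n['tr']).as_matrix(); d=dc@T[:3,:3].T@M.T; o=n['tp']+M@T[:3,3]
    return o+d*((z-o[2])/d[:,2])[:,None]
E
python3 - <<'E'
from h import *
print('knob',wray([252,190],.104)*1e3,'flange',wray([251,197],.082)*1e3)
p=np.load('/tmp/wrist.npz')['p']; hsv=cv2.cvtColor(p,cv2.COLOR_RGB2HSV)
m=((hsv[...,1]<60)&(hsv[...,2]>70)).astype(np.uint8); m[:, :222]=0; m[:,282:]=0; m[:165]=0; m[225:]=0
n,l,st,ce=cv2.connectedComponentsWithStats(m); 
for i in range(1,n):
    if st[i,4]>100: print(st[i],ce[i])
E
python3 go.py 603.5 -185 84 24.1
```

```text
knob [[ 615.19372804 -179.51559292  104.        ]] flange [[ 602.53583104 -184.11486509   82.        ]]
[ 226  174   50   47 1682] [250.29904875 197.13555291]
t 1.75 tcp [ 603.3 -186.9  171. ] yaw 23.94 tilt [ 0. -0. -1.] w 0.701 gf 0.0 F [-0.1  0.8  0.6]
[603.5, -185.0, 84.0, 24.1] shift cm [ 0.1  -0.17  8.7 ] twist -0.16
```

Request:
{"fn": "step_arm", "kwargs": {"motion": [[6,0.1,-0.2,4,0],[6,0.1,-0.2,7,0],[6,0.1,-0.2,8.7,0],[6,0.1,-0.2,8.7,0],[6,0.1,-0.2,8.7,0],[0,0.1,-0.2,8.7,0],[0,0.1,-0.2,8.7,0],[0,0.1,-0.2,8.7,0],[0,0.1,-0.2,8.7,0],[0,0.1,-0.2,8.7,0],[0,0.1,-0.2,8.7,0],[0,0.1,-0.2,8.7,0],[0,0.1,-0.2,8.7,0],[0,0.1,-0.2,8.7,0]], "force": 30}}

```text
time: 3.15
tool_pos: [0.605, -0.1838, 0.0853]
tcp_rot: [3.071, 0.654, 0.003]
wrist_force: [-1.3, 1.0, 5.9]
width: 0.173
grip_force: 29.3
```

```bash
python3 go.py 603 -185 160 24.1 453 12 160 24.1 453 12 75 24.1
```

```text
t 3.15 tcp [ 605.  -183.8   85.3] yaw 24.06 tilt [ 0.002 -0.001 -1.   ] w 0.173 gf 29.3 F [-1.3  1.   5.9]
[603.0, -185.0, 160.0, 24.1] shift cm [-0.22  0.05 -7.47] twist -0.04
[453.0, 12.0, 160.0, 24.1] shift cm [ -5.88 -24.06  -7.52] twist -0.04
[453.0, 12.0, 75.0, 24.1] shift cm [ -5.9  -24.07   0.98] twist -0.04
```

Request:
{"fn": "step_arm", "kwargs": {"motion": [[0,0,0,-1,0],[0,0,0,-3,0],[0,0,0,-6,0],[0,-1,-4,-7,0],[0,-2,-8,-7,0],[0,-3,-12,-7,0],[0,-4,-16,-7,0],[0,-5,-20,-7,0],[0,-5.9,-23,-6,0],[0,-5.9,-24,-4,0],[0,-5.9,-24,-2,0],[0,-5.9,-24,0,0],[0,-5.9,-24,0,0],[0,-5.9,-24,0,0]]}}

```text
time: 4.55
tool_pos: [0.4519, 0.0116, 0.0838]
tcp_rot: [-3.072, -0.655, 0.002]
wrist_force: [0.7, 0.5, -1.1]
width: 0.169
grip_force: 29.4
```

```bash
python3 go.py 453 12 75 24.1;python3 - <<'E'
from h import *
p,d=cam('wrist'); cv2.imwrite('pics/w2.png',p[...,::-1])
E
```

```text
t 4.55 tcp [451.9  11.6  83.8] yaw 24.05 tilt [-0.001  0.    -1.   ] w 0.169 gf 29.4 F [ 0.7  0.5 -1.1]
[453.0, 12.0, 75.0, 24.1] shift cm [0.12 0.01 0.88] twist -0.05
```

View pics/w2.png

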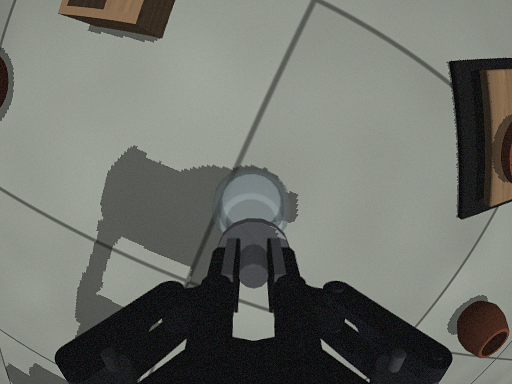

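The cover hangs over the cellar, whose glass rim shows at about (251,200), in line sideways. Lowering.

Request:
{"fn": "step_arm", "kwargs": {"motion": [[0,0.1,0,0.8,0],[0,0.1,0,1.6,0],[0,0.1,0,2.2,0],[0,0.1,0,2.5,0],[0,0.1,0,2.7,0],[0,0.1,0,2.8,0],[0,0.1,0,2.8,0]]}}

```text
time: 5.3
tool_pos: [0.4531, 0.012, 0.0556]
tcp_rot: [-3.073, -0.655, 0.0]
wrist_force: [0.2, -1.4, -0.9]
width: 0.171
grip_force: 29.4
```

```bash
python3 go.py 453 12 55.3 24.1
```

```text
t 5.3 tcp [453.1  12.   55.6] yaw 24.05 tilt [-0.  0. -1.] w 0.171 gf 29.4 F [ 0.2 -1.4 -0.9]
[453.0, 12.0, 55.3, 24.1] shift cm [-0.01 -0.    0.03] twist -0.05
```

Request:
{"fn": "step_arm", "kwargs": {"motion": [[0,0,0,0.05,0],[0,0,0,0.1,0],[0,0,0,0.15,0],[0,0,0,0.15,0]]}}

```text
time: 5.7
tool_pos: [0.4536, 0.0121, 0.055]
tcp_rot: [3.073, 0.655, 0.001]
wrist_force: [-1.5, 0.5, 6.1]
width: 0.171
grip_force: 30.0
```

Request:
{"fn": "step_arm", "kwargs": {"motion": [[1.8,0,0,0,0],[2.5,0,0,0,0],[4,0,0,-0.3,0],[4,0,0,-0.3,0],[4,0,0,-0.5,0],[4,0,0,-3,0],[4,0,0,-6,0],[7,0,0,-10,0],[8.5,0,0,-11,0],[8.5,0,0,-11,0]]}}

```text
time: 6.7
tool_pos: [0.4551, 0.012, 0.1666]
tcp_rot: [3.071, 0.654, 0.008]
wrist_force: [0.6, -1.0, -0.2]
width: 0.946
grip_force: 0.0
```

```bash
cat > pile.py <<'E'
from h import *; import sys
# layer check near given xy: args x y zlo zhi (mm)
a=[float(v)/1000 for v in sys.argv[1:]]
for n in('top','scene'):
    cam(n); p,P=cloud(n); Q=P.reshape(-1,3); Q=Q[np.isfinite(Q).all(1)]
    for i in range(0,len(a),5):
        x,y,lo,hi,rad=a[i:i+5]
        q=Q[(np.hypot(Q[:,0]-x,Q[:,1]-y)<rad)&(Q[:,2]>lo)&(Q[:,2]<hi)]
        if len(q)<6: print(n,'few',len(q)); continue
        f=q[:,:2].astype(np.float32)*1000; c,r=cv2.minEnclosingCircle(f); R_=cv2.minAreaRect(f)
        print(n,len(q),'circ',np.round(c,1),round(r,1),'rect',np.round(R_[0],1),np.round(R_[1],1),round(R_[2],1),'z',(np.median(q[:,2])*1e3).round(1))
E
python3 pile.py 604 -185 62 76 45  453 12 45 65 35  453 12 66 90 35
python3 go.py 604 -185 140 24.1
```

```text
top 321 circ [ 602.6 -186.5] 26.1 rect [ 602.3 -186.1] [48.5 50.5] 42.3 z 68.4
top few 0
top few 0
scene 378 circ [ 605.3 -185.7] 26.3 rect [ 605.8 -185.1] [50.7 51.3] 42.2 z 67.5
scene 204 circ [451.2  12.2] 23.3 rect [453.8  11.2] [41.3 41.4] 26.7 z 51.4
scene 44 circ [451.9   9.4] 8.1 rect [452.1   9. ] [16.2 13.6] 28.7 z 71.9
t 6.8 tcp [452.5  12.  163.3] yaw 24.05 tilt [-0.001  0.    -1.   ] w 0.997 gf 0.0 F [ 0.4 -0.6  0. ]
[604.0, -185.0, 140.0, 24.1] shift cm [ 5.81 24.17  2.32] twist -0.05
```

Cover reads home (flange top at about 52 mm). Next is the small lid at (604,-186).

Request:
{"fn": "step_arm", "kwargs": {"motion": [[7.2,1,4,1,0],[7.2,2,8,2,0],[7.2,3,12,2.3,0],[7.2,4,16,2.3,0],[7.2,5,20,2.3,0],[7.2,5.8,24.3,2.3,0],[7.2,5.8,24.3,2.3,0],[7.2,5.8,24.3,2.3,0],[7.2,5.8,24.3,2.3,0],[7.2,5.8,24.3,2.3,0]], "force": 40}}

```text
time: 7.8
tool_pos: [0.6039, -0.1849, 0.1402]
tcp_rot: [-3.071, -0.656, 0.003]
wrist_force: [0.8, 0.8, -0.2]
width: 0.847
grip_force: 0.0
```

```bash
python3 go.py 604 -186 55 24.1
```

```text
t 7.8 tcp [ 603.9 -184.9  140.2] yaw 24.11 tilt [-0.002  0.001 -1.   ] w 0.847 gf 0.0 F [ 0.8  0.8 -0.2]
[604.0, -186.0, 55.0, 24.1] shift cm [-0.02  0.12  8.52] twist 0.01
```

Request:
{"fn": "step_arm", "kwargs": {"motion": [[7.2,0,0.1,4,0],[7.2,0,0.1,7,0],[7.2,0,0.1,8.2,0],[7.2,0,0.1,8.5,0],[7.2,0,0.1,8.5,0],[4,0,0.1,8.5,0],[4,0,0.1,8.5,0],[4,0,0.1,8.5,0],[4,0,0.1,8.5,0],[4,0,0.1,8.5,0],[4,0,0.1,8.5,0],[4,0,0.1,8.5,0]], "force": 40}}

```text
time: 9.0
tool_pos: [0.6074, -0.1877, 0.0588]
tcp_rot: [3.071, 0.654, 0.006]
wrist_force: [-1.2, 0.4, 7.2]
width: 0.577
grip_force: 41.6
```

```bash
python3 go.py 604 -186 55 24.1;python3 - <<'E'
from h import *
p,d=cam('wrist'); cv2.imwrite('pics/w3.png',p[150:,100:420,::-1])
E
```

```text
t 9.0 tcp [ 607.4 -187.7   58.8] yaw 24.04 tilt [ 0.004 -0.001 -1.   ] w 0.577 gf 41.6 F [-1.2  0.4  7.2]
[604.0, -186.0, 55.0, 24.1] shift cm [-0.24 -0.3   0.37] twist -0.06
```

View pics/w3.png

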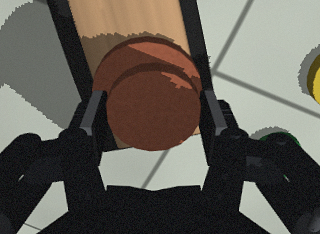

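Fingers hold the small lid on both sides at about (200–315, 250) in full-image pixels. I'll lift and measure where it sits in the grip.

Request:
{"fn": "step_arm", "kwargs": {"motion": [[4,0,0,-0.5,0],[4,0,0,-1.5,0],[4,0,0,-3,0],[4,0,0,-6,0],[4,0,0,-9,0],[4,0,0,-9,0],[4,0,0,-9,0]]}}

```text
time: 9.75
tool_pos: [0.6065, -0.1875, 0.1481]
tcp_rot: [3.071, 0.654, 0.004]
wrist_force: [-0.7, 0.9, -1.1]
width: 0.581
grip_force: 41.6
```

```bash
python3 go.py 420 -316 140 24.1;python3 - <<'E'
from h import *
p,d=cam('wrist'); cv2.imwrite('pics/w4.png',p[100:,100:420,::-1])
z=np.load('/tmp/wrist.npz'); K=bot.calibration('wrist')
hsv=cv2.cvtColor(p,cv2.COLOR_RGB2HSV)
m=(((hsv[...,0]<12)|(hsv[...,0]>172))&(hsv[...,1]>100)).astype(np.uint8)
n,l,st,ce=cv2.connectedComponentsWithStats(m)
tp=z['tp']; M=R.from_rotvec(z['tr']).as_matrix()
for i in range(1,n):
    if st[i,4]>400:
        print(st[i],ce[i]); v,u=np.nonzero(l==i)
        W=wray(np.c_[u,v],tp[2]+.0092)   # top of the held lid: origin = tcp-10.8, +20
        t=((W-tp)@M*1e3)[:,:2].astype(np.float32); print('tool-frame bounds mm',t.min(0),t.max(0),cv2.minEnclosingCircle(t))
E
```

```text
t 9.75 tcp [ 606.5 -187.5  148.1] yaw 24.05 tilt [ 0.003 -0.001 -1.   ] w 0.581 gf 41.6 F [-0.7  0.9 -1.1]
[420.0, -316.0, 140.0, 24.1] shift cm [-22.27   4.13   0.77] twist -0.05
[  206   154    95   147 10296] [251.47746698 231.20221445]
tool-frame bounds mm [-26.19455  -26.158318] [56.669224 23.724964] ((15.237337112426758, -2.123753309249878), 41.454166412353516)
```

View pics/w4.png

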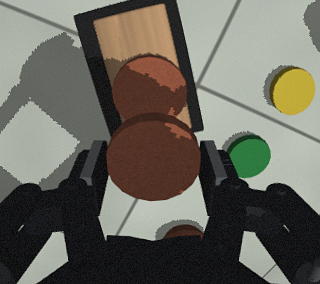

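The lid is level and centred in the grip to within about 1 mm. Carrying it to the small pot.

Request:
{"fn": "step_arm", "kwargs": {"motion": [[4,-4,0.7,0.5,0],[4,-8,1.4,0.8,0],[4,-12,2.2,0.8,0],[4,-16,3,0.8,0],[4,-20,3.7,1,0],[4,-22.3,4.1,2,0],[4,-22.3,4.1,4,0],[4,-22.3,4.1,6,0],[4,-22.3,4.1,6.5,0],[4,-22.3,4.1,6.5,0],[4,-22.3,4.1,6.5,0]]}}

```text
time: 10.9
tool_pos: [0.4188, -0.3153, 0.0812]
tcp_rot: [-3.072, -0.655, 0.0]
wrist_force: [-0.2, -0.2, 0.5]
width: 0.58
grip_force: 41.7
```

```bash
python3 go.py 420 -316 62.8 24.1; python3 pile.py  420 -316 85 110 45 420 -316 35 64 45
```

```text
t 10.9 tcp [ 418.8 -315.3   81.2] yaw 24.08 tilt [-0.  0. -1.] w 0.58 gf 41.7 F [-0.2 -0.2  0.5]
[420.0, -316.0, 62.8, 24.1] shift cm [0.08 0.11 1.84] twist -0.02
top 85 circ [ 424.3 -303.4] 25.1 rect [ 427.8 -301.8] [15.3 49.6] 25.3 z 91.5
top 163 circ [ 426.3 -312.5] 31.8 rect [ 434.6 -306.5] [27.4 63.4] 35.7 z 49.4
scene 357 circ [ 423.9 -315.3] 39.6 rect [ 420.8 -313.7] [70.4 51.4] 83.7 z 90.7
scene 315 circ [ 423.9 -313.8] 32.8 rect [ 426.4 -312.5] [55.1 64.3] 38.0 z 48.2
```

Request:
{"fn": "step_arm", "kwargs": {"motion": [[4,0.1,0,0.6,0],[4,0.1,0,1.1,0],[4,0.1,0,1.4,0],[4,0.1,0,1.6,0],[4,0.1,0,1.7,0],[4,0.1,0,1.8,0],[4,0.1,0,1.85,0],[4,0.1,0,1.85,0]]}}

```text
time: 11.8
tool_pos: [0.4196, -0.3151, 0.0629]
tcp_rot: [3.073, 0.655, 0.0]
wrist_force: [-0.2, -0.0, -0.2]
width: 0.583
grip_force: 41.7
```

Request:
{"fn": "step_arm", "kwargs": {"motion": [[4,0,0,0.05,0],[4,0,0,0.1,0],[4,0,0,0.15,0],[4,0,0,0.15,0]]}}

```text
time: 12.2
tool_pos: [0.4198, -0.3153, 0.0626]
tcp_rot: [3.072, 0.655, 0.0]
wrist_force: [-3.1, 3.1, 8.6]
width: 0.581
grip_force: 42.6
```

Contact at the expected seat height, so I'll release.

Request:
{"fn": "step_arm", "kwargs": {"motion": [[5.5,0,0,0,0],[6.5,0,0,0,0],[7.5,0,0,0,0],[7.5,0,0,-0.5,0],[7.5,0,0,-3,0],[7.5,0,0,-6,0],[8.5,0,0,-9,0],[8.5,0,0,-9,0],[8.5,0,0,-9,0]]}}

```text
time: 13.1
tool_pos: [0.4201, -0.3155, 0.1523]
tcp_rot: [3.071, 0.654, 0.002]
wrist_force: [-0.2, 0.1, 0.1]
width: 0.998
grip_force: 0.0
```

```bash
python3 - <<'E'
from h import *
p,d=cam('wrist'); cv2.imwrite('pics/w5.png',p[100:,100:420,::-1])
E
python3 pile.py  420 -316 66 85 45 605 -185 42 56 50 611 -178 22 32 80;python3 go.py 605 -186 140 24.1
```

```text
top 240 circ [ 418.2 -316.5] 26.0 rect [ 419.8 -316.6] [48.  46.6] 66.2 z 72.5
top 513 circ [ 603.3 -186.7] 33.5 rect [ 603.6 -185.6] [63.3 65.1] 86.0 z 48.3
top 659 circ [ 611.2 -178.9] 68.5 rect [ 610.5 -178.1] [124.   66.7] 37.2 z 28.0
scene 268 circ [ 420.2 -316.3] 27.3 rect [ 420.  -316.9] [50.2 52.3] 83.2 z 71.2
scene 585 circ [ 606.6 -185.8] 34.4 rect [ 607.3 -184.8] [64.2 64.4] 19.0 z 47.4
scene 759 circ [ 613.2 -178.2] 69.4 rect [ 613.1 -177.1] [125.3  65.8] 37.4 z 27.3
t 13.25 tcp [ 418.6 -314.3  149.7] yaw 24.05 tilt [-0.002  0.002 -1.   ] w 0.997 gf 0.0 F [ 0.  -1.   0.5]
[605.0, -186.0, 140.0, 24.1] shift cm [22.25 -4.12  0.95] twist -0.05
```

View pics/w5.png

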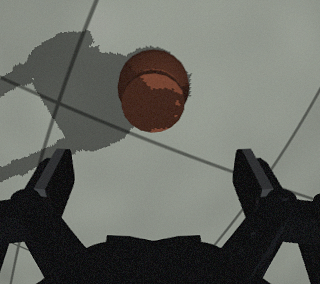

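The small lid sits on its pot at about (255,195), with its top at 72 mm, so it is home. Next is the large lid at (605,-186).

Request:
{"fn": "step_arm", "kwargs": {"motion": [[8.54,4,-0.7,0.5,0],[8.54,8,-1.4,1,0],[8.54,12,-2.2,1,0],[8.54,16,-3,1,0],[8.54,20,-3.7,1,0],[8.54,22.3,-4.1,1,0],[8.54,22.3,-4.1,1,0],[8.54,22.3,-4.1,1,0],[8.54,22.3,-4.1,1,0]]}}

```text
time: 14.15
tool_pos: [0.6049, -0.1871, 0.14]
tcp_rot: [-3.072, -0.654, 0.004]
wrist_force: [0.2, 0.6, -1.2]
width: 0.998
grip_force: 0.0
```

```bash
python3 go.py 605.5 -186 33 24.1
```

```text
t 14.15 tcp [ 604.9 -187.1  140. ] yaw 24.02 tilt [-0.002  0.    -1.   ] w 0.998 gf 0.0 F [ 0.2  0.6 -1.2]
[605.5, -186.0, 33.0, 24.1] shift cm [ 0.12 -0.06 10.7 ] twist -0.08
```

Request:
{"fn": "step_arm", "kwargs": {"motion": [[8.54,0.1,0,4,0],[8.54,0.1,0,7,0],[8.54,0.1,0,9,0],[8.54,0.1,0,10.3,0],[8.54,0.1,0,10.7,0],[8.54,0.1,0,10.7,0],[6,0.1,0,10.7,0],[6,0.1,0,10.7,0],[6,0.1,0,10.7,0],[6,0.1,0,10.7,0],[6,0.1,0,10.7,0],[6,0.1,0,10.7,0],[6,0.1,0,10.7,0]], "force": 45}}

```text
time: 15.45
tool_pos: [0.6091, -0.187, 0.0366]
tcp_rot: [3.07, 0.654, 0.005]
wrist_force: [-0.7, -0.4, 5.6]
width: 0.744
grip_force: 49.5
```

```bash
python3 go.py 605.5 -186 33 24.1
```

```text
t 15.45 tcp [ 609.1 -187.    36.6] yaw 24.06 tilt [ 0.004 -0.002 -1.   ] w 0.744 gf 49.5 F [-0.7 -0.4  5.6]
[605.5, -186.0, 33.0, 24.1] shift cm [-0.29 -0.24  0.36] twist -0.04
```

Request:
{"fn": "step_arm", "kwargs": {"motion": [[6,0,0,-0.5,0],[6,0,0,-1.5,0],[6,0,0,-3,0],[6,0,0,-6,0],[6,0,0,-10,0],[6,0,0,-13,0],[6,0,0,-13,0],[6,0,0,-13,0]]}}

```text
time: 16.25
tool_pos: [0.6081, -0.1865, 0.166]
tcp_rot: [3.071, 0.654, 0.004]
wrist_force: [-0.8, -0.2, -1.4]
width: 0.745
grip_force: 49.6
```

```bash
python3 go.py 456.5 300 150 24.1;python3 - <<'E'
from h import *
p,d=cam('wrist'); cv2.imwrite('pics/w6.png',p[100:,100:420,::-1])
z=np.load('/tmp/wrist.npz')
hsv=cv2.cvtColor(p,cv2.COLOR_RGB2HSV)
m=(((hsv[...,0]<12)|(hsv[...,0]>172))&(hsv[...,1]>100)).astype(np.uint8)
n,l,st,ce=cv2.connectedComponentsWithStats(m)
tp=z['tp']; M=R.from_rotvec(z['tr']).as_matrix()
for i in range(1,n):
    if st[i,4]>400:
        print(st[i],ce[i]); v,u=np.nonzero(l==i)
        W=wray(np.c_[u,v],tp[2]+.0114)
        t=((W-tp)@M*1e3)[:,:2].astype(np.float32); print('tool-frame bounds mm',t.min(0),t.max(0),cv2.minEnclosingCircle(t))
E
```

```text
t 16.25 tcp [ 608.1 -186.5  166. ] yaw 24.06 tilt [ 0.003 -0.001 -1.   ] w 0.745 gf 49.6 F [-0.8 -0.2 -1.4]
[456.5, 300.0, 150.0, 24.1] shift cm [  5.99 -50.61   1.51] twist -0.04
[  192   201   123   111 10520] [253.03555133 257.24001901]
tool-frame bounds mm [-32.811844 -32.87626 ] [34.72509  30.494228] ((0.6881842613220215, -1.456399917602539), 34.037933349609375)
[260 317  48  26 689] [284.14513788 329.08563135]
tool-frame bounds mm [-61.425396    2.8956707] [-37.848408  32.898457] ((-53.17382049560547, 18.826148986816406), 16.313232421875)
```

View pics/w6.png

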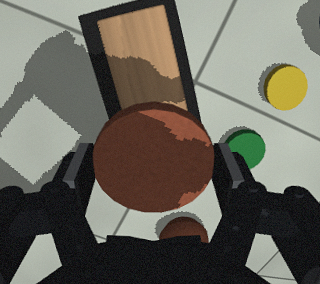

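The lid is held level and centred (offset 0.7, -1.5 mm). Carrying it to the large pot.

Request:
{"fn": "step_arm", "kwargs": {"motion": [[6,0.5,-4,0.5,0],[6,1,-8,1,0],[6,1.5,-12.5,1,0],[6,2,-17,1,0],[6,2.5,-21.5,1,0],[6,3,-26,1,0],[6,3.6,-30.5,1,0],[6,4.2,-35,1,0],[6,4.7,-39.5,1,0],[6,5.3,-44,1,0],[6,5.8,-48,1,0],[6,6,-50.5,1.5,0],[6,6,-50.6,3,0],[6,6,-50.6,5,0],[6,6,-50.6,6,0],[6,6,-50.6,6,0],[6,6,-50.6,6,0],[6,6,-50.6,6,0]]}}

```text
time: 18.1
tool_pos: [0.4567, 0.3, 0.1049]
tcp_rot: [-3.073, -0.653, -0.002]
wrist_force: [-0.1, -0.4, -0.6]
width: 0.748
grip_force: 49.7
```

```bash
python3 go.py 456.5 300 80.6 24.1; python3 pile.py 456 300 108 125 50 456 300 40 83 55
```

```text
t 18.1 tcp [456.7 300.  104.9] yaw 24.0 tilt [ 0.001  0.001 -1.   ] w 0.748 gf 49.7 F [-0.1 -0.4 -0.6]
[456.5, 300.0, 80.6, 24.1] shift cm [-0.02 -0.01  2.43] twist -0.1
top 155 circ [454.2 290.9] 34.4 rect [454.  281.2] [44.8 64. ] 89.2 z 116.0
top 205 circ [454.9 299.8] 41.2 rect [455.3 288.5] [81.3 59.7] 4.6 z 61.0
scene 727 circ [464.2 301.1] 44.5 rect [463.9 300.6] [51.5 79.5] 51.2 z 116.0
scene 752 circ [459.2 301.2] 41.2 rect [468.4 301. ] [61.6 80.9] 3.3 z 63.9
```

Request:
{"fn": "step_arm", "kwargs": {"motion": [[6,0,0,0.8,0],[6,0,0,1.5,0],[6,0,0,2,0],[6,0,0,2.2,0],[6,0,0,2.35,0],[6,0,0,2.45,0],[6,0,0,2.5,0],[6,0,0,2.55,0],[6,0,0,2.55,0]]}}

```text
time: 19.1
tool_pos: [0.456, 0.3001, 0.0805]
tcp_rot: [3.072, 0.655, -0.0]
wrist_force: [-4.7, -3.0, 11.2]
width: 0.744
grip_force: 51.0
```

Contact at 80.5 mm against an expected 80.6. Releasing.

Request:
{"fn": "step_arm", "kwargs": {"motion": [[7,0,0,0,0],[8,0,0,0,0],[8.54,0,0,0,0],[8.54,0,0,-0.3,0],[8.54,0,0,-1,0],[8.54,0,0,-3,0],[8.54,0,0,-6,0],[8.54,0,0,-8,0],[8.54,0,0,-8,0],[8.54,0,0,-8,0]]}}

```text
time: 20.1
tool_pos: [0.4563, 0.3004, 0.1593]
tcp_rot: [-3.072, -0.655, -0.002]
wrist_force: [-0.2, -0.6, -1.1]
width: 1.003
grip_force: 0.0
```

```bash
python3 pile.py 456 300 85 105 50 611 -178 22 32 90 598 164 48 60 80; python3 go.py 612 -178 150 37.3
```

```text
top 278 circ [448.8 293.4] 32.1 rect [446.  288.9] [43.7 56.9] 69.9 z 91.8
top 1095 circ [ 610.7 -178.4] 68.3 rect [ 610.5 -178.2] [124.   67.1] 36.8 z 27.9
top 341 circ [597.3 164.9] 65.3 rect [597.4 163.8] [118.3  62.2] 6.1 z 54.8
scene 772 circ [455.9 297.6] 33.5 rect [456.2 298.4] [64.6 64.9] 73.0 z 91.4
scene 1358 circ [ 613.7 -177. ] 68.6 rect [ 613.2 -177.3] [127.5  66.4] 37.4 z 27.4
scene 540 circ [599.8 164.4] 65.8 rect [599.4 164.7] [120.3  62. ] 6.2 z 54.3
t 20.2 tcp [455.1 299.7 157.5] yaw 24.05 tilt [-0.002 -0.001 -1.   ] w 0.997 gf 0.0 F [-0.6 -0.5  0.7]
[612.0, -178.0, 150.0, 37.3] shift cm [-5.14 50.02  0.77] twist -13.25
```

The large lid's top is at 92 mm, so it is home. Last is the wooden top.

Request:
{"fn": "step_arm", "kwargs": {"motion": [[8.54,-0.5,4,0,-1],[8.54,-1,8.5,0,-3],[8.54,-1.5,13,0,-5],[8.54,-2,17.5,0,-7],[8.54,-2.5,22,0,-9],[8.54,-3,27,0,-11],[8.54,-3.5,32,0.5,-13.2],[8.54,-4,37,0.5,-13.2],[8.54,-4.5,42,0.7,-13.2],[8.54,-5,46.5,0.7,-13.2],[8.54,-5.1,50,0.7,-13.2],[8.54,-5.1,50,2,-13.2],[8.54,-5.1,50,5,-13.2],[8.54,-5.1,50,5,-13.2],[8.54,-5.1,50,5,-13.2],[8.54,-5.1,50,5,-13.2]]}}

```text
time: 21.8
tool_pos: [0.6134, -0.1765, 0.1092]
tcp_rot: [2.976, 1.005, 0.001]
wrist_force: [-0.3, -0.8, 0.5]
width: 0.999
grip_force: 0.0
```

```bash
python3 go.py 612.5 -177.8 13 37.1; python3 - <<'E'
from h import *
p,d=cam('wrist'); cv2.imwrite('pics/w7.png',p[100:,100:420,::-1])
E
```

```text
t 21.8 tcp [ 613.4 -176.5  109.2] yaw 37.3 tilt [ 0. -0. -1.] w 0.999 gf 0.0 F [-0.3 -0.8  0.5]
[612.5, -177.8, 13.0, 37.1] shift cm [-0.15  0.05  9.62] twist 0.2
```

View pics/w7.png

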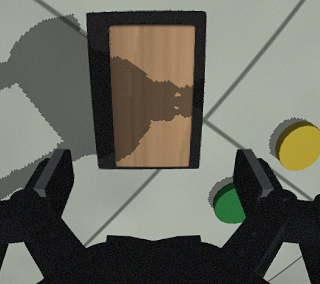

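The board is square to the gripper and centred at about column 253.

Request:
{"fn": "step_arm", "kwargs": {"motion": [[8.54,-0.1,0,3,0],[8.54,-0.1,0,6,0],[8.54,-0.1,0,8,0],[8.54,-0.1,0,9.2,0],[8.54,-0.1,0,9.6,0],[8.54,-0.1,0,9.6,0],[6,-0.1,0,9.6,0],[6,-0.1,0,9.6,0],[6,-0.1,0,9.6,0],[6,-0.1,0,9.6,0],[6,-0.1,0,9.6,0],[6,-0.1,0,9.6,0],[6,-0.1,0,9.6,0]], "force": 45}}

```text
time: 23.15
tool_pos: [0.614, -0.1783, 0.0148]
tcp_rot: [2.975, 1.003, 0.005]
wrist_force: [-0.3, 0.1, 6.4]
width: 0.754
grip_force: 50.3
```

```bash
python3 go.py 612.5 -177.8 13 37.1
```

```text
t 23.15 tcp [ 614.  -178.3   14.8] yaw 37.25 tilt [ 0.003 -0.001 -1.   ] w 0.754 gf 50.3 F [-0.3  0.1  6.4]
[612.5, -177.8, 13.0, 37.1] shift cm [-0.09 -0.13  0.18] twist 0.15
```

Request:
{"fn": "step_arm", "kwargs": {"motion": [[6,0,0,-0.5,0],[6,0,0,-1.5,0],[6,0,0,-3,0],[6,0,0,-6,0],[6,0,0,-10,0],[6,0,0,-13,0],[6,0,0,-13,0],[6,0,0,-13,0]]}}

```text
time: 23.95
tool_pos: [0.6132, -0.1781, 0.1449]
tcp_rot: [2.975, 1.003, 0.004]
wrist_force: [-0.6, -0.7, -1.3]
width: 0.752
grip_force: 49.9
```

```bash
python3 go.py 598.7 164.2 110 6.1 598.7 164.2 75 6.1;python3 - <<'E'
from h import *
p,d=cam('wrist'); cv2.imwrite('pics/w8.png',p[100:,100:420,::-1])
z=np.load('/tmp/wrist.npz'); hsv=cv2.cvtColor(p,cv2.COLOR_RGB2HSV)
m=((hsv[...,0]>=10)&(hsv[...,0]<22)&(hsv[...,1]>70)&(hsv[...,2]>60)).astype(np.uint8); m=cv2.morphologyEx(m,cv2.MORPH_OPEN,np.ones((5,5)))
n,l,st,ce=cv2.connectedComponentsWithStats(m); tp=z['tp']; M=R.from_rotvec(z['tr']).as_matrix()
for i in range(1,n):
    if st[i,4]>800:
        print(st[i]); v,u=np.nonzero(l==i); W=wray(np.c_[u,v],tp[2]+.0132)
        t=((W-tp)@M*1e3)[:,:2].astype(np.float32); print(t.min(0),t.max(0),cv2.minAreaRect(t))
E
```

```text
t 23.95 tcp [ 613.2 -178.1  144.9] yaw 37.25 tilt [ 0.003 -0.001 -1.   ] w 0.752 gf 49.9 F [-0.6 -0.7 -1.3]
[598.7, 164.2, 110.0, 6.1] shift cm [ 19.56 -28.13   3.45] twist 31.15
[598.7, 164.2, 75.0, 6.1] shift cm [ 19.55 -28.14   6.95] twist 31.15
[  182   143   143   198 24680]
[-55.66672  -33.411285] [62.951046 31.040771] ((3.6278038024902344, -1.2408561706542969), (118.58450317382812, 64.4350814819336), 0.07587174326181412)
```

View pics/w8.png

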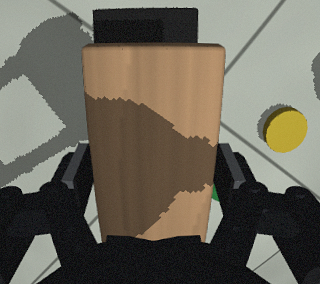

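The board is held level, with its front edge 63 mm ahead of the TCP, so it is centred to about 1 mm. Carrying it to the box.

Request:
{"fn": "step_arm", "kwargs": {"motion": [[6,2,-3,0,2],[6,4,-6,0,5],[6,6.5,-9.4,0,9],[6,9,-13,0,14],[6,11.5,-16.5,0,19],[6,14,-20,0,24],[6,16.5,-23.7,1,28],[6,18.5,-26.5,2,30],[6,19.5,-28.1,3.5,31.1],[6,19.5,-28.1,5,31.1],[6,19.5,-28.1,6.3,31.1],[6,19.5,-28.1,6.3,31.1],[6,19.5,-28.1,6.3,31.1],[6,19.5,-28.1,6.3,31.1]]}}

```text
time: 25.4
tool_pos: [0.5982, 0.163, 0.0803]
tcp_rot: [-3.137, -0.167, -0.002]
wrist_force: [-0.1, 0.1, -1.0]
width: 0.755
grip_force: 49.9
```

```bash
python3 go.py 598.7 164.2 53.8 6.1; python3 pile.py 598 164 88 108 90
```

```text
t 25.4 tcp [598.2 163.   80.3] yaw 6.08 tilt [ 0.001  0.    -1.   ] w 0.755 gf 49.9 F [-0.1  0.1 -1. ]
[598.7, 164.2, 53.8, 6.1] shift cm [ 0.06 -0.11  2.65] twist -0.02
top 278 circ [563.9 151.4] 46.7 rect [560.4 150.3] [46.5 84.8] 17.0 z 93.7
scene 1422 circ [622.7 164.7] 49.1 rect [617.8 164. ] [87.  90.8] 6.4 z 93.4
```

Request:
{"fn": "step_arm", "kwargs": {"motion": [[6,0,-0.1,0.8,0],[6,0,-0.1,1.5,0],[6,0,-0.1,2,0],[6,0,-0.1,2.3,0],[6,0,-0.1,2.5,0],[6,0,-0.1,2.6,0],[6,0,-0.1,2.7,0],[6,0,-0.1,2.75,0],[6,0,-0.1,2.75,0]]}}

```text
time: 26.4
tool_pos: [0.5976, 0.165, 0.0537]
tcp_rot: [3.137, 0.169, 0.0]
wrist_force: [-3.1, -0.7, 6.7]
width: 0.752
grip_force: 50.7
```

Request:
{"fn": "step_arm", "kwargs": {"motion": [[7,0,0,0,0],[8,0,0,0,0],[8.54,0,0,0,0],[8.54,0,0,-0.3,0],[8.54,0,0,-1,0],[8.54,0,0,-3,0],[8.54,0,0,-7,0],[8.54,0,0,-12,0],[8.54,0,0,-15,0],[8.54,0,0,-15,0],[8.54,0,0,-15,0],[8.54,0,0,-15,0]]}}

```text
time: 27.6
tool_pos: [0.5963, 0.1647, 0.2007]
tcp_rot: [3.137, 0.169, -0.004]
wrist_force: [0.4, 0.4, -0.2]
width: 1.005
grip_force: 0.0
```

```bash
python3 pile.py 598 164 58 75 90 456 300 86 100 50 420 -316 66 80 45 453 12 47 58 40; python3 - <<'E'
from h import *
p=np.load('/tmp/scene.npz')['p']; cv2.imwrite('pics/end.png',p[...,::-1])
E
python3 go.py
```

```text
top 368 circ [596.  162.7] 68.8 rect [596.5 163.3] [124.9  66.4] 6.2 z 67.1
top 162 circ [464.3 281. ] 22.5 rect [465.  281.2] [42.1 28.7] 14.5 z 91.9
top 342 circ [ 416.9 -317.5] 26.1 rect [ 416.  -316.9] [50.3 49.3] 88.8 z 72.4
top 192 circ [450.3  10.6] 22.1 rect [450.3  11.1] [40.5 40.3] 88.7 z 51.9
scene 1920 circ [598.  163.6] 69.4 rect [598.4 163.9] [126.1  65.9] 6.2 z 66.5
scene 771 circ [456.6 298.8] 33.6 rect [456.4 298.2] [64.2 65. ] 3.2 z 91.5
scene 275 circ [ 419.1 -316.2] 27.1 rect [ 420.6 -316.7] [51.9 50.3] 36.1 z 71.3
scene 175 circ [453.2  10.2] 22.2 rect [453.3  10.8] [39.8 41.2] 28.7 z 51.3
t 27.7 tcp [596.  164.6 199.9] yaw 6.15 tilt [-0.004 -0.001 -1.   ] w 1.0 gf 0.0 F [-0.9 -0.7 -0.6]
```

View pics/end.png

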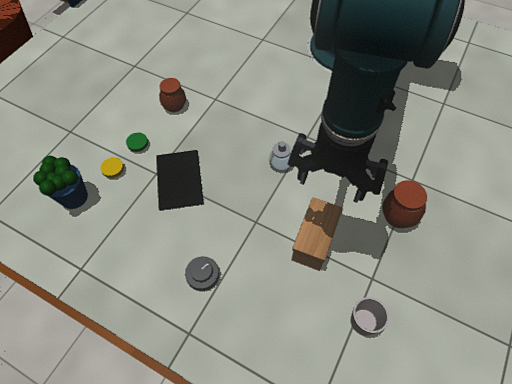

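All four lids read home: measured tops are 67, 92, 72 and 52 mm. In the picture the cellar (282,152), pots (172,92) and (406,200) and box (318,235) are covered, and the arm is clear of them.

```bash
python3 -c "
from workcell import bot
print(bot.finish_job())"
```

```text
the job is handed in; nothing more can be done
None
```

I put all four lids back on their own vessels in the order given and handed the job in at about 28 s; final camera heights show each lid fully home, but no verdict came back.

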